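Sort out the broken clay flower from the drying drawer

ROBOT

A 6-joint arm with a two-finger parallel gripper is mounted at the origin on the work surface. World frame = base frame: x ahead of the robot, y to its left, z up, the work surface at z = 0. Lengths are in m, angles in rad, forces in N, time in s.
With the tool pointing down it reaches from about 0.275 to 1 m from the base axis. Payload 8.4 kg.
Tool frame: the origin (TCP) lies on the centre line of the jaws, within the pads' length; the fingertips stand 17 mm ahead of it and the grasp point (between the pads) lies 2 mm behind it (bot.tcp_to_tips is the z of the fingertips in the tool frame, in m); z points along the fingers, y is the line along which they close (so a half turn about z gives the same grasp; the last joint's range is limited). The gripper opens to 85 mm and grips with 20 to 120 N. Pads are 22 mm wide; open, the fingers measure 114 mm over their backs; the gripper's body (76 mm by 85 mm) begins 54 mm behind the grasp point. The pads swing forward as they close: fully open they stand 13 mm farther back than shut.
Start: joints at [-1.231, 0.353, 1.633, -0, 1.155, -0.002], TCP at [0.209, -0.589, 0.248] pointing down, gripper open.
Joint ranges: [-2.63, 2.63], [-0.92, 2.1], [0.06, 2.66], [-1.3, 4.44], [0, 2.69], [-3.02, 3.02]. Speed limits (rad/s): [2.22, 2.22, 2.79, 3.14, 3.14, 3.14].

INTERFACE

Orientations are given as a unit quaternion [x, y, z, w].
In Python, from workcell import bot, hand, kinematics, get_obs, vision, hand_in gives the robot as it stands. The module is installed in compiled form; this text tells all that it offers. Calls block until the motion is done:
- bot.reach(position, orientation): joint-space move of the TCP to a pose.
- bot.servo_line(position, ori=None, velocity=0.15): straight line of the TCP; ori=None keeps the orientation; velocity is the mean speed in m/s.
- bot.goto_joints(angles): joint-space move.
- hand.move_gripper(opening, strength=None): finger opening in m; strength is the grip in N (None keeps the last); returns when the fingers have stopped.
- bot.dwell(seconds).
- kinematics.solve_ik(position, orientation): joint angles nearest the present ones, or None.
- get_obs(): the state.
- vision.read_camera(name): name is "scene" or "top"; returns a dict with "frame" (420x560x3 uint8, red, green, blue), "intrinsics" (3x3 intrinsics, pixels), "view" (4x4, takes a point from world to camera coordinates). Camera axes: x right, y down, z forward; pixel columns grow to the right and rows downward; lengths in m; the calibration is good to about 2 mm. A picture is of the moment at which its call begins. There is no depth.
A pose or a line that the arm cannot do raises bot.IKError and nothing moves.
- hand_in(): hands the job in; it is judged then, once.
The state is a dict: "time_s": time; "joint_pos": joint angles; "joint_vel": joint speeds; "joint_efforts": joint torques, N m; "position": TCP position; "orientation": TCP orientation; "wrist_force": force on the tool from outside, world axes, zero at the start; "ft_torque": the same for the moment, N m; "gripper_width": finger opening in m; "grip_force": force on a finger pad.
Only numpy, scipy, OpenCV 4.12 (cv2) and the standard library are available. Lean on these libraries where they do the work, as an engineer would, in place of code of your own. Each camera call takes 0.05 s, during which the arm holds its last target. There are 200 camera calls.

TASK

Pull the top drawer of the small wooden cabinet well open by its handle, take out the one broken flower - the one that has petals on one side only - and drop it into the wire basket. Then push the drawer gently back until it is fully home, leaving the two whole flowers standing in their places in it. The whole flowers are brittle, so do not knock them, and do not knock over the jar or tool pot on the table.

Things in the scene. Friction and masses are not known exactly. Their poses are not given: they have to be found in the camera images.
- cabinet_drawer0 (a joint): top drawer of the two-drawer plywood cabinet (240 deep, 360 wide, 175 high; its front side with the handles faces the robot, turned at most 20 degrees). Slide travel in m: 0 = fully home, 0.165 = fully open; it slides towards the robot along -x of cabinet. It may start up to 12 mm ajar
- cabinet: the cabinet, fixed. Origin at the centre of its underside on the table; x points from the front to the back, y to its left side seen from the robot, z up. Front face at x = -0.120, top at z = 0.175. On the rear half of its top is a fixed cork tile with two tins, at most 22 mm high, from x = 0.015 back
- cabinet_drawer0_handle (a point): middle of the top drawer's handle: a level steel bar 11 mm thick and 120 mm long along y of the cabinet, its axis 35 mm in front of the drawer's face (29 mm free behind the bar), 38 mm below the cabinet's top; moves with the drawer; axes as cabinet
- cabinet_drawer0_floor (a point): point on the top drawer's inner floor, midway in its width; moves with it; axes as cabinet. The inside is 195 mm deep (58 mm of it in front of this point) and 318 mm wide; side walls rise 55 mm above this floor, the front 63 mm. The three flowers stand in a row across the width in line with this point, about 88 mm apart, in any order
- broken: the broken flower, off-white hard clay, loose: it has three of its six petals, all on one side. Upright round bud in the middle, 32 mm thick and 50 mm high, with parallel sides from 15 to 44 mm; foot disc 48 mm across; petals reach 39 mm from the middle and rise to 21 mm. About 0.09 kg. Origin at the centre of the foot's underside, z up along the bud
- whole_a: a whole flower, off-white hard clay, loose: same as the broken one but with six petals all round, 78 mm across, 50 mm high. Origin at the centre of its underside, z up
- whole_b: the other whole flower, same shape as whole_a
- basket: open rectangular steel wire basket, fixed to the table, 200 (x) x 180 (y) mm, 80 mm high, walls and floor 4 mm. Origin at the centre of its underside, z up
- jar: white plastic jar with lid, loose, 72 mm across and 75 mm high, standing. Origin at the centre of its underside, z up
- tool_pot: clear pot of modelling tools, loose, 72 mm across, 95 mm high, tools to 187 mm. Origin at the centre of its underside, z up

How it is judged:
By the outcome, as a careful person would: the job done as asked, in the order asked, and still so for the second after the job is handed in, with the robot touching nothing.
It also fails if it takes over 72 s, if anything falls off the work surface, if the arm or the gripper's body presses on something with over 40 N, if the wrist force passes 120 N, or if a joint passes its speed limit or range.

## Working session

There is one attempt and no reset: what is moved stays moved. The work goes in short steps, each a Python script; the robot and the scene stay as the last script left them, time stands still between calls to the robot, and variables do not carry over. Pictures are saved under pics/ and viewed, at most 10 in all, crops included, and the job is handed in when it is done.

```bash
mkdir -p pics; python3 - <<'E'
from workcell import *
import cv2,numpy as np
for n in("scene","top"):
    d=vision.read_camera(n);cv2.imwrite(f"pics/{n}0.png",cv2.resize(d["frame"][:,:,::-1],(784,588)))
    np.savez(n+"0.npz",**d);print(n,np.round(d["intrinsics"],1).tolist(),np.round(d["view"],4).tolist())
o=get_obs();print(o["orientation"],o["time_s"],bot.tcp_to_tips,o["gripper_width"])
E
```

```text
scene [[459.1, 0.0, 281.6], [0.0, 459.1, 200.2], [0.0, 0.0, 1.0]] [[-0.7968, 0.6042, 0.0046, 0.5318], [0.3959, 0.5279, -0.7514, -0.1219], [-0.4564, -0.597, -0.6598, 1.6873], [0.0, 0.0, 0.0, 1.0]]
top [[452.2, 0.0, 283.3], [0.0, 452.2, 210.6], [0.0, 0.0, 1.0]] [[0.0286, -0.9995, -0.016, -0.0758], [-0.9803, -0.0249, -0.1958, 0.629], [0.1953, 0.0213, -0.9805, 1.1597], [0.0, 0.0, 0.0, 1.0]]
[ 9.85428631e-01  1.70088259e-01 -1.08665421e-04 -6.20249161e-04] 0.1 0.017 0.08549658503543178
```

View pics/scene0.png

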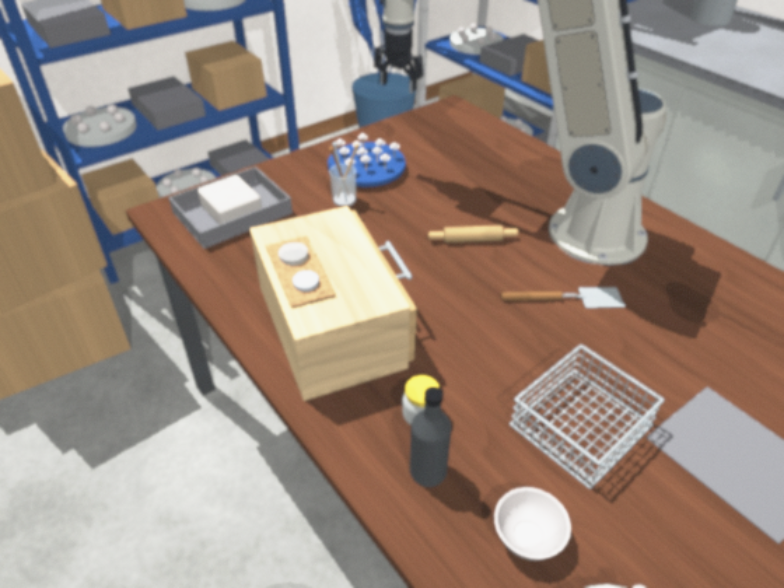

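View pics/top0.png

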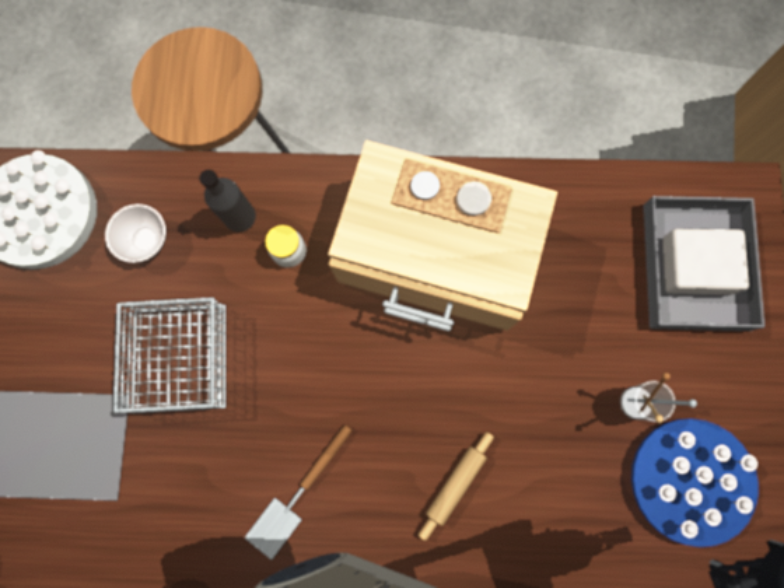

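The top view shows the cabinet top with corners at about (366,141), (556,190), (527,308) and (331,262). The top handle runs from about (386,309) to (451,323), the basket is centred near (170,355), the jar is at (285,245) and the pot at (640,402). Next I fit a model and check the overlay.

```bash
cat > h.py <<'E'
import numpy as np,cv2
from scipy.spatial.transform import Rotation as R
from scipy.optimize import least_squares
def proj(d,P):
    P=np.atleast_2d(P);c=P@d["view"][:3,:3].T+d["view"][:3,3];q=c@d["intrinsics"].T;return q[:,:2]/q[:,2:]
def back(d,uv,z):
    V=d["view"];r=V[:3,:3].T@np.linalg.solve(d["intrinsics"],[uv[0],uv[1],1]);c=-V[:3,:3].T@V[:3,3]
    return c+r*(z-c[2])/r[2]
def c2w(cab,p):
    x,y,t=cab;p=np.atleast_2d(p);c,s=np.cos(t),np.sin(t)
    return np.c_[x+c*p[:,0]-s*p[:,1],y+s*p[:,0]+c*p[:,1],p[:,2]]
E
python3 - <<'E'
from h import *
T=np.load("top0.npz");S=np.load("scene0.npz")
M=np.array([[.12,.18,.175],[.12,-.18,.175],[-.12,-.18,.175],[-.12,.18,.175]])
ut=np.array([[366,141],[556,190],[527,308],[331,262]])/1.4
us=np.array([[252,225],[350,210],[413,308],[298,353]])/1.4 # rear-left? check below
print([np.round(back(T,u,.175),3).tolist() for u in ut])
print([np.round(back(S,u,.175),3).tolist() for u in us])
f=lambda c:(proj(T,c2w(c,M))-ut).ravel()
r=least_squares(f,[.7,0,0]);print(r.x,np.round(r.fun,1));cab=r.x
print("scene pred",np.round(proj(S,c2w(cab,M))*1.4))
for n,u,z in[("handleL",(386,309),.137),("handleR",(451,323),.137),("basket",(170,355),.08),("jar",(283,240),.075)]: 
    w=back(T,np.array(u)/1.4,z);print(n,w)
    c,s=np.cos(cab[2]),np.sin(cab[2]);v=w[:2]-cab[:2];print("   cab",c*v[0]+s*v[1],-s*v[0]+c*v[1])
for n,u in(("bask scene",(587,398)),):print(n,back(S,np.array(u)/1.4,.08))
im=T["frame"][:,:,::-1].copy();big=cv2.resize(im[90:250,215:415],(800,640)[:2],interpolation=cv2.INTER_CUBIC)
def L(a,b,col):
    q=[(tuple(((proj(T,c2w(cab,p))[0]-[215,90])*4*8).astype(int))) for p in(a,b)];cv2.line(big,q[0],q[1],col,1,cv2.LINE_AA,3)
for i in range(4):L(M[i],M[(i+1)%4],(0,0,255))
L([-.155,.06,.137],[-.155,-.06,.137],(0,255,0));L([-.167,.06,.137],[-.167,-.06,.137],(255,0,0))
s=S["frame"][:,:,::-1][140:290,170:310].copy();
cv2.imwrite("pics/a.png",np.hstack([cv2.resize(big,(560,448)),cv2.resize(s,(240,257))if 0 else np.zeros((448,1,3),np.uint8)]))
E
```

```text
[[0.895, 0.003, 0.175], [0.808, -0.342, 0.175], [0.591, -0.288, 0.175], [0.665, 0.056, 0.175]]
[[0.797, -0.349, 0.175], [0.592, -0.267, 0.175], [0.678, 0.071, 0.175], [0.911, 0.039, 0.175]]
[ 0.74007095 -0.14255399 -0.23079935] [-0.7 -1.1  1.1 -2.9  1.1  3.6 -1.5  0. ]
scene pred [[294. 339.]
 [245. 229.]
 [348. 204.]
 [415. 302.]]
handleL [ 0.58944243 -0.04204239  0.137     ]
   cab -0.16962703557887268 0.06338927365644126
handleR [ 0.56702059 -0.15915751  0.137     ]
   cab -0.1646635770889762 -0.055749524497939726
basket [0.50151528 0.36232441 0.08      ]
   cab -0.34772392506207195 0.43691998563199996
jar [0.73147929 0.16520568 0.075     ]
   cab -0.07876563135532638 0.2976336718514073
bask scene [0.50698031 0.37374265 0.08      ]
```

View pics/a.png

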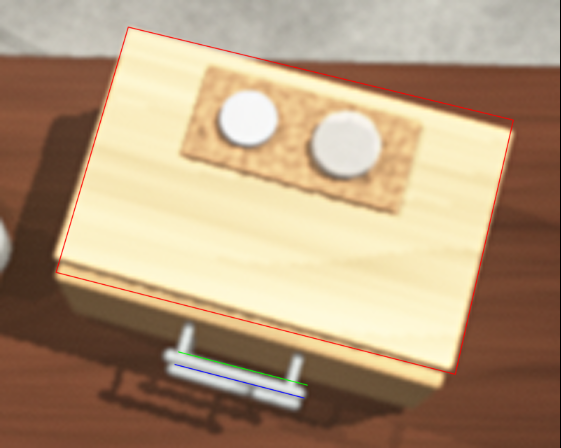

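The overlay is close: the real top corners in the crop are at (128,27), (513,127), (452,370) and (56,258). The drawer lip in front shows it is a little ajar, and the top bar runs from about (166,356) to (304,393). I refit with these and add the scene camera.

```bash
python3 - <<'E'
from h import *
T=np.load("top0.npz");S=np.load("scene0.npz")
M=np.array([[.12,.18,.175],[.12,-.18,.175],[-.12,-.18,.175],[-.12,.18,.175]])
k=lambda a:np.array(a)/2.8+[215,90]
ut=k([[128,27],[513,127],[452,369],[56,259]])
f=lambda c:(proj(T,c2w(c,M))-ut).ravel()
r=least_squares(f,[.7,0,-.2]);cab=r.x;print(cab,np.round(r.fun,1))
np.save("cab.npy",cab)
for u,z in(((166,356),.137),((304,393),.137),((235,374),.137)):
    w=back(T,k(u),z);c,s=np.cos(cab[2]),np.sin(cab[2]);v=w[:2]-cab[:2];print(w,c*v[0]+s*v[1],-s*v[0]+c*v[1])
def draw(d,box,sc):
    x,y,w,h=box;im=cv2.resize(d["frame"][y:y+h,x:x+w,::-1],(w*sc,h*sc),interpolation=cv2.INTER_CUBIC)
    def L(a,b,col):
        q=[tuple(((proj(d,c2w(cab,p))[0]-[x,y])*sc).astype(int)) for p in(a,b)];cv2.line(im,q[0],q[1],col,1,cv2.LINE_AA)
    for i in range(4):L(M[i],M[(i+1)%4],(0,0,255))
    for dd,col in((0,(0,255,0)),(.012,(255,0,0))):L([-.155-dd,.06,.137],[-.155-dd,-.06,.137],col)
    return im
a=draw(T,(220,150,130,140),3);b=draw(S,(170,140,130,140),3)
cv2.imwrite("pics/b.png",np.hstack([a,b]))
E
```

```text
[ 0.74276655 -0.14186047 -0.24993751] [ 1.  -2.   0.3 -2.1 -0.5  1.8 -0.8  2.1]
[ 0.59849706 -0.03814461  0.137     ] -0.1654401655224169 0.06480907797263233
[ 0.56801826 -0.16271986  0.137     ] -0.16415905226182256 -0.06343408065310144
[ 0.58365518 -0.10065801  0.137     ] -0.16435859420519605 0.0005670636830971271
```

View pics/b.png

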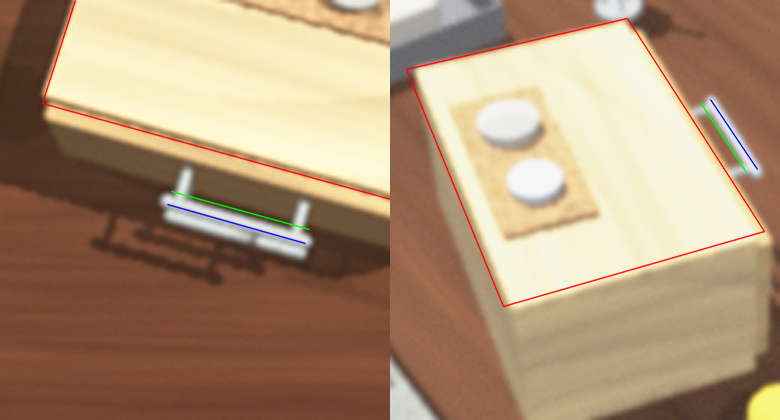

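The refit is good. The handle centre is at about (0.584, -0.101, 0.137), which is -0.164 in the cabinet frame, so the drawer is about 5–10 mm ajar. The scene view agrees. I'll grip the bar from above with a narrow opening and pull.

```bash
cat >> h.py <<'E'
from workcell import *
cab=np.load("cab.npy")
def down(a):  # tool down, closing line at world angle a
    c,s=np.cos(a),np.sin(a);return R.from_matrix(np.array([[-s,c,0],[c,s,0],[0,0,-1.]])).as_quat()
def ori(a,p):
    best=None
    for b in(a,a+np.pi):
        q=kinematics.solve_ik(p,down(b))
        if q is not None and(best is None or abs(q[5])<abs(best[0])):best=(q[5],down(b))
    return best[1]
def st(m=""):
    o=get_obs();print(m,"t",round(o["time_s"],1),"p",np.round(o["position"],4),"F",np.round(o["wrist_force"],1),"w",round(o["gripper_width"],4),"g",np.round(o["grip_force"],1));return o
ux=np.array([np.cos(cab[2]),np.sin(cab[2]),0])
def snap(n,name,box=None,sc=1):
    d=vision.read_camera(n);np.savez(name+".npz",**d);im=d["frame"][:,:,::-1]
    if box:x,y,w,h=box;im=im[y:y+h,x:x+w]
    cv2.imwrite(f"pics/{name}.png",cv2.resize(im,None,fx=sc,fy=sc,interpolation=cv2.INTER_CUBIC));return d
E
python3 - <<'E'
from h import *
hnd=np.array([.5837,-.1007,.141])
o=get_obs();bot.servo_line(o["position"]+[0,0,.1],velocity=.3)
up=hnd+[0,0,.12];q=ori(cab[2],up)
bot.reach(up,q);hand.move_gripper(.027,40);st("above")
bot.servo_line(hnd+[0,0,.035],velocity=.2)
for z in np.arange(.03,-.001,-.005):
    bot.servo_line(hnd+[0,0,z],velocity=.06)
    if abs(get_obs()["wrist_force"][2])>6: print("contact",z);break
o=st("down")
snap("top","c",(220,130,130,140),4)
E
```

```text
above t 3.4 p [ 0.5837 -0.1007  0.261 ] F [-0.6 -0.6 -1. ] w 0.0271 g 0.0
down t 5.7 p [ 0.5834 -0.1006  0.1406] F [-0.8 -0.1  0.2] w 0.027 g 0.0
```

View pics/c.png

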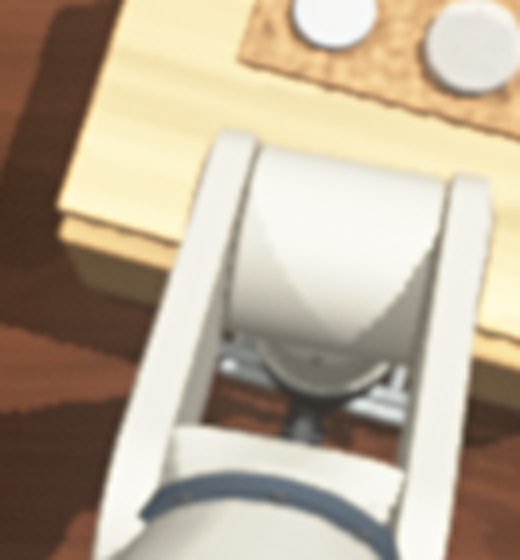

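The gripper is over the bar with no contact. I'll close on it, check the width is about 11 mm, then pull.

```bash
python3 - <<'E'
from h import *
hand.move_gripper(.0,45);o=st("grip")
assert .008<o["gripper_width"]<.014
p=o["position"];np.save("hp.npy",p)
for d,v in((.01,.03),(.135,.08),(.148,.03)):
    bot.servo_line(p-ux*d,velocity=v);o=st(d)
    if np.linalg.norm(o["wrist_force"])>40:break
p=o["position"];np.save("hopen.npy",p)
hand.move_gripper(.027);st("rel")
bot.servo_line(p+[0,0,.10],velocity=.2)
bot.servo_line(p+[-.05,.25,.16],velocity=.4)
st();snap("top","d",(200,130,160,140),4);snap("scene","e",(150,120,200,150),4)
E
```

```text
grip t 6.1 p [ 0.5839 -0.1007  0.1412] F [-0.5  0.6  0.6] w 0.0093 g 43.9
0.01 t 6.5 p [ 0.5737 -0.0981  0.1412] F [-0.6  1.4  1.9] w 0.0092 g 44.1
0.135 t 8.2 p [ 0.4518 -0.0659  0.1412] F [ 1.2 11.9  0.5] w 0.0092 g 44.0
0.148 t 8.8 p [ 0.4392 -0.0626  0.1412] F [ 1.7 12.1  0.6] w 0.0094 g 44.2
rel t 9.1 p [ 0.4399 -0.0643  0.1412] F [-0.3 -0.7 -0.5] w 0.0269 g 0.0
 t 10.6 p [0.3886 0.1868 0.2998] F [ 0.5  0.2 -0.6] w 0.0272 g 0.0
```

View pics/d.png

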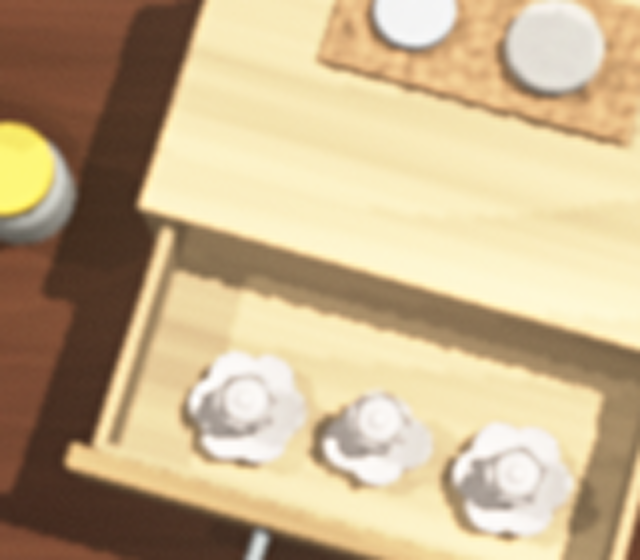

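View pics/e.png

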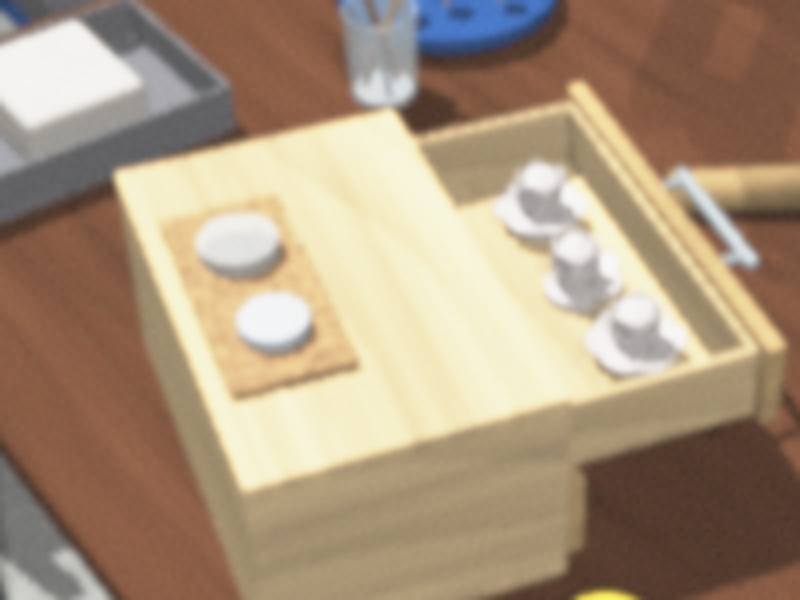

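The broken flower is the middle one: its bud top is at (379,415) in the top crop and (577,247) in the scene crop. Whole flowers stand on both sides of it. I'll triangulate all three.

```bash
python3 - <<'E'
from h import *
T=np.load("d.npz");S=np.load("e.npz")
def tri(a,b):
    a=np.array(a)/4+[200,130];b=np.array(b)/4+[150,120]
    r=least_squares(lambda p:np.r_[proj(T,p)[0]-a,proj(S,p)[0]-b],[.5,-.1,.13]);return r
for n,a,b in(("L",(244,398),(637,312)),("mid",(379,415),(576,248)),("R",(517,472),(542,177)),("corner",(66,450),(783,343))):
    r=tri(a,b);print(n,np.round(r.x,4),np.round(r.fun,1),"angle-frame",np.round(R.from_euler('z',-cab[2]).apply(r.x-[*cab[:2],0]),4))
h=np.load("hopen.npy");print("expected floor pt ~",np.round(h+ux*.105,4))
E
```

```text
L [ 0.5647 -0.0053  0.1406] [-0.3  0.3 -0.5 -0.1] angle-frame [-0.2063  0.0883  0.1406]
mid [ 0.5557 -0.0897  0.1418] [-0.4  0.4 -0.8 -0.1] angle-frame [-0.1942  0.0043  0.1418]
R [ 0.5223 -0.1758  0.1424] [-0.4  0.4 -0.8 -0.1] angle-frame [-0.2052 -0.0874  0.1424]
corner [0.5251 0.1013 0.1656] [-0.8  0.7 -1.2 -0.1] angle-frame [-0.2711  0.1818  0.1656]
expected floor pt ~ [ 0.541  -0.0886  0.1412]
```

```bash
python3 - <<'E'
from h import *
T=np.load("d.npz");S=np.load("e.npz")
a=np.linspace(0,2*np.pi,60)
rows=[]
for fl in(.095,.103):
    ims=[]
    for d,o,sz in((T,(240,210),(100,60)),(S,(265,150),(60,70))):
        s=4 if d is T else 5
        im=cv2.resize(d["frame"][o[1]:o[1]+sz[1],o[0]:o[0]+sz[0],::-1],None,fx=s,fy=s,interpolation=cv2.INTER_CUBIC)
        for u in((244,398),(379,415),(517,472)):
            p=back(T,np.array(u)/4+[200,130],fl+.049)
            for r,z,c in((.013,.049,(0,0,255)),(.016,.044,(0,160,0)),(.039,.018,(255,0,0))):
                q=proj(d,np.c_[p[0]+r*np.cos(a),p[1]+r*np.sin(a),np.full(60,fl+z)])
                cv2.polylines(im,[((q-o+.5)*s).astype(int)],True,c,1,cv2.LINE_AA)
        if d is T:print(fl,[np.round(back(T,np.array(u)/4+[200,130],fl+.049),4) for u in((244,398),(379,415),(517,472))])
        ims.append(cv2.resize(im,(400,240)) if d is T else cv2.resize(im,(240,280)))
    h=np.zeros((290,650,3),np.uint8);h[:240,:400]=ims[0];h[:280,405:645]=ims[1];rows.append(h)
cv2.imwrite("pics/f.png",np.vstack(rows))
E
```

```text
0.095 [array([ 0.565 , -0.0063,  0.144 ]), array([ 0.5565, -0.0907,  0.144 ]), array([ 0.5232, -0.1767,  0.144 ])]
0.103 [array([ 0.5638, -0.0069,  0.152 ]), array([ 0.5553, -0.0907,  0.152 ]), array([ 0.5223, -0.1761,  0.152 ])]
```

View pics/f.png

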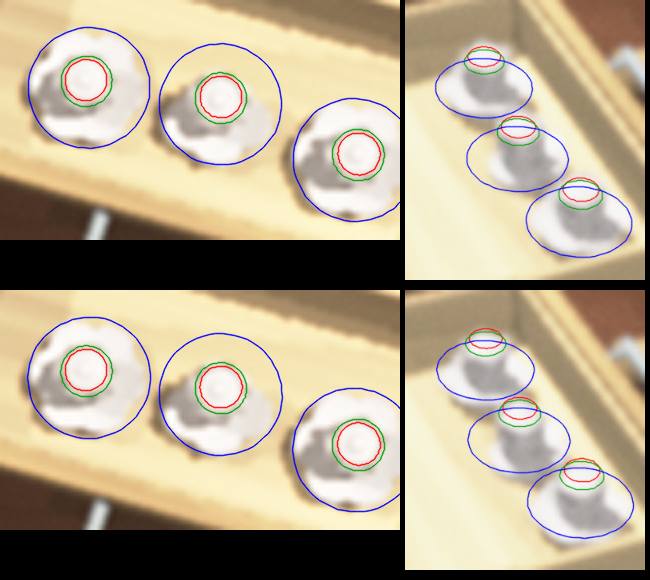

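Floor z of about 0.095 matches both views, and the broken flower's bud is at about (0.556, -0.091). I'll grasp it with the fingertips above the petals, closing along the row.

```bash
python3 - <<'E'
from h import *
c=np.array([.556,-.0905,.138]);up=c+[0,0,.13]
hand.move_gripper(.062,40)
bot.reach(up,ori(cab[2]+np.pi/2,up));st("above")
bot.servo_line(c+[0,0,.03],velocity=.2)
ok=True
for z in(.02,.01,.005,0):
    bot.servo_line(c+[0,0,z],velocity=.05);o=get_obs()
    if np.linalg.norm(o["wrist_force"])>6:print("contact",z,o["wrist_force"]);break
st("down");hand.move_gripper(0,35);o=st("grip")
if .028<o["gripper_width"]<.036:
    p=o["position"];bot.servo_line(p+[0,0,.03],velocity=.06);bot.servo_line(p+[0,0,.15],velocity=.2);st("lift")
    snap("top","g",(180,120,200,150),4)
E
```

```text
above t 13.0 p [ 0.5559 -0.0901  0.268 ] F [ 0.4 -0.4 -1. ] w 0.0622 g 0.0
down t 14.9 p [ 0.5558 -0.0905  0.1377] F [-0.2  0.3 -0.1] w 0.0619 g 0.0
grip t 15.3 p [ 0.5563 -0.0905  0.1384] F [-0.2  0.6  2.9] w 0.0303 g 34.9
lift t 16.7 p [ 0.5556 -0.0904  0.2871] F [-0.   0.8 -0.7] w 0.0303 g 34.7
```

View pics/g.png

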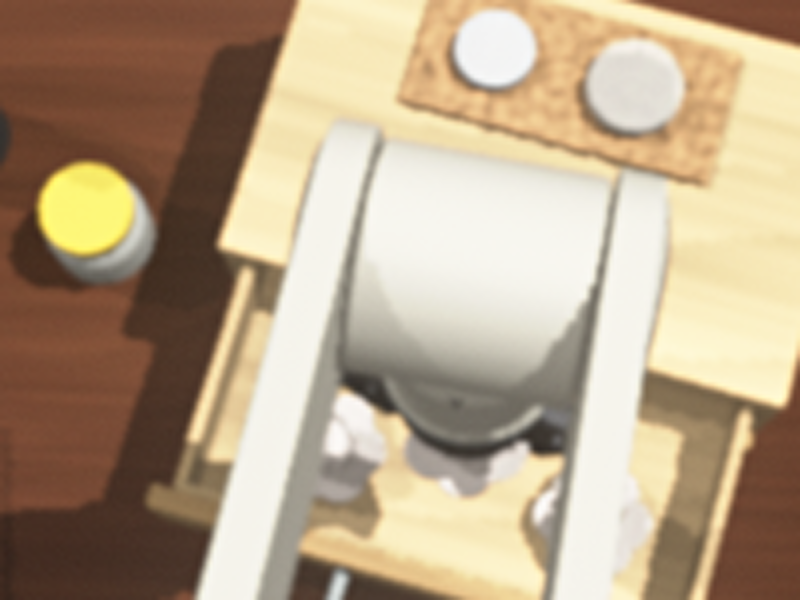

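The flower is held at a width of 30 mm and lifted, and both whole flowers are still standing. Next is the basket.

```bash
python3 - <<'E'
from h import *
b=np.array([.504,.368,.06]);o=get_obs()
up=b+[0,0,.227]
bot.reach(up,ori(0,up));o=st("over basket");assert o["gripper_width"]>.028
bot.servo_line(b+[0,0,.03],velocity=.2);bot.servo_line(b,velocity=.06);st("low")
hand.move_gripper(.06);st("released")
bot.servo_line(b+[0,0,.2],velocity=.25)
h=np.load("hopen.npy");up=h+[0,0,.13]
bot.servo_line(b+[-.08,-.1,.22],velocity=.4)
T=snap("top","t1");S=snap("scene","s1")
t=T["frame"][130:310,60:360,::-1];cv2.imwrite("pics/i.png",cv2.resize(t,(800,480),interpolation=cv2.INTER_CUBIC))
st()
E
```

```text
over basket t 18.6 p [0.5042 0.3674 0.2867] F [ 0.4 -0.6 -0.7] w 0.0303 g 34.7
low t 20.4 p [0.504  0.368  0.0597] F [ 0.6  0.7 -1.1] w 0.0305 g 34.7
released t 20.8 p [0.5041 0.3681 0.0603] F [-0.3 -0.2 -0.2] w 0.06 g 0.0
 t 22.3 p [0.4243 0.2684 0.2792] F [-0.3 -0.1 -0.6] w 0.0596 g 0.0
```

View pics/i.png

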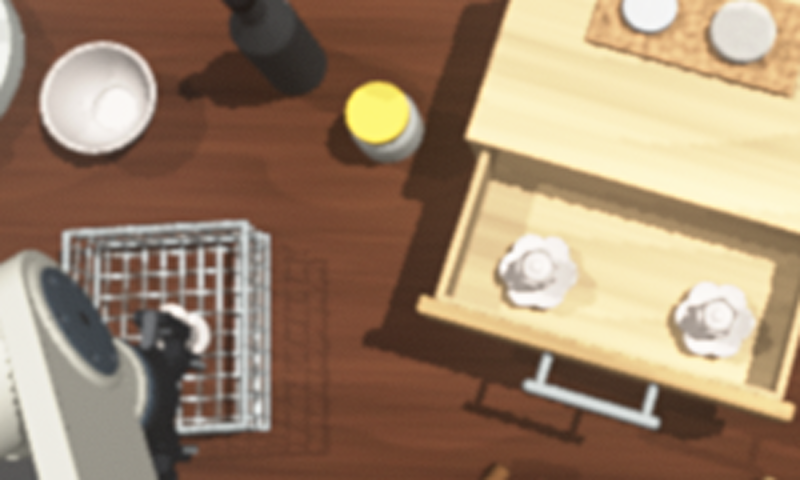

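The broken flower is in the basket at about (185,325) and the whole flowers stand at (537,268) and (716,318). I'll regrip the handle and push the drawer home until it meets the stop.

```bash
python3 - <<'E'
from h import *
h=np.load("hopen.npy");hp=np.load("hp.npy");u=(hp-h);u[2]=0;L=np.linalg.norm(u);u/=L;print("yaw",np.arctan2(u[1],u[0]),L)
a=np.arctan2(u[1],u[0]);up=h+[0,0,.13]
hand.move_gripper(.027,40);bot.reach(up,ori(a,up))
bot.servo_line(h+[0,0,.035],velocity=.2);bot.servo_line(h,velocity=.06);st("at handle")
hand.move_gripper(0,40);o=st("grip");assert .007<o["gripper_width"]<.014
h=h.copy();p0=o["position"]
bot.servo_line(p0+u*.02,velocity=.04);bot.servo_line(p0+u*(L-.005),velocity=.07);o=st("near")
for d in np.arange(L-.004,L+.02,.001):
    bot.servo_line(p0+u*d,velocity=.015);bot.dwell(.05);o=get_obs();f=o["wrist_force"]@u
    print(round(d-L,4),round(f,1),round((o["position"]-hp)@u,4),end=" | ")
    if f<-14:break
st("stop")
E
```

```text
yaw -0.2577938693702637 0.14957062970079202
at handle t 25.3 p [ 0.4393 -0.0626  0.1411] F [ 0.2 -0.4 -0.4] w 0.0269 g 0.0
grip t 25.6 p [ 0.4395 -0.0627  0.1415] F [-0.2  0.   2. ] w 0.0092 g 39.1
near t 28.2 p [ 0.5793 -0.0997  0.1416] F [-1.  -4.7  2.1] w 0.0092 g 39.2
-0.004 -0.8 -0.0038 | -0.003 -0.1 -0.0027 | -0.002 -0.1 -0.0016 | -0.001 -0.9 -0.0006 | 0.0 0.1 0.0004 | 0.001 -0.1 0.0014 | 0.002 -3.5 0.0017 | 0.003 -7.0 0.0018 | 0.004 -11.2 0.0018 | 0.005 -14.7 0.0019 | stop t 31.2 p [ 0.5856 -0.1013  0.1414] F [-15.6  -1.3  16.1] w 0.0091 g 40.7
```

The drawer stopped firmly at +1.8 mm past its starting point. That fits the thin gap seen at the start (about 2 mm) and the expected handle position (-0.156 in the cabinet frame once I allow for the drawer front's thickness). I'll release, retreat and check numerically.

```bash
python3 - <<'E'
from h import *
hand.move_gripper(.025);o=st("rel")
p=o["position"];bot.servo_line(p+[0,0,.04],velocity=.08);bot.servo_line(p+[0,0,.16],velocity=.2)
bot.servo_line(p+[-.2,.25,.18],velocity=.4);bot.dwell(.3);st("away")
T1=snap("top","t2");S1=snap("scene","s2");T0=np.load("top0.npz");S0=np.load("scene0.npz");D=np.load("d.npz")
# subpixel gray profile across the cabinet front edge, averaged along y, versus cabinet x at z=.17
for n,d in(("start",T0),("now",T1)):
    g=cv2.cvtColor(d["frame"],cv2.COLOR_RGB2GRAY).astype(np.float32);xs=np.arange(-.135,-.095,.002);pr=[]
    for x in xs:
        ys=np.r_[np.linspace(.09,.16,30)];q=proj(d,c2w(cab,np.c_[np.full(30,x),ys,np.full(30,.17)])).astype(np.float32)
        pr.append(int(cv2.remap(g,q[None,:,0].copy(),q[None,:,1].copy(),cv2.INTER_LINEAR).mean()))
    print(n,pr)
# bar shift in the top image
def crop(d):return cv2.cvtColor(d["frame"],cv2.COLOR_RGB2GRAY)[205:240,270:330].astype(np.float32)
print("bar shift px",cv2.phaseCorrelate(crop(T0),crop(T1),cv2.createHanningWindow((60,35),cv2.CV_32F)))
for nm,a,b,bx in(("top jar",T0,T1,(185,155,40,40)),("top pot",T0,T1,(435,260,70,50)),("scene pot",S0,S1,(230,100,40,50))):
    x,y,w,h=bx;print(nm,np.abs(a["frame"][y:y+h,x:x+w].astype(int)-b["frame"][y:y+h,x:x+w]).mean())
E
```

```text
rel t 31.5 p [ 0.5893 -0.1017  0.1413] F [-0.1  0.9 -0.8] w 0.0251 g 0.0
away t 34.1 p [0.3898 0.1475 0.321 ] F [-0.9  0.4 -0.5] w 0.0252 g 0.0
start [86, 99, 134, 178, 206, 214, 213, 209, 200, 176, 149, 156, 198, 232, 243, 244, 244, 243, 243, 242, 241]
now [80, 83, 100, 138, 180, 203, 208, 205, 194, 169, 143, 149, 191, 227, 239, 241, 241, 240, 240, 239, 237]
bar shift px ((0.08093113040882116, -0.3287806600280767), 0.9252939500190593)
top jar 3.883125
top pot 4.093619047619048
scene pot 2.7981666666666665
```

```bash
python3 - <<'E'
from h import *
a=-.2578;u=np.array([np.cos(a),np.sin(a),0]);bar=np.array([.5857,-.1013,.137])
hand.move_gripper(0);s=bar-u*.05;up=s+[0,0,.13];bot.reach(up,ori(a,up))
bot.servo_line(s,velocity=.15);bot.servo_line(bar-u*.028,velocity=.05)
for d in np.arange(.027,.005,-.001):
    bot.servo_line(bar-u*d,velocity=.02);o=get_obs();f=o["wrist_force"]@u
    print(round(d,3),round(f,1),round((o["position"]-bar)@u,4),end=" | ")
    if f<-14:break
st("push")
bot.servo_line(bar-u*.06,velocity=.08);bot.servo_line(bar-u*.15+[0,.05,.15],velocity=.25);bot.servo_line(bar+[-.2,.25,.18],velocity=.4);st("away")
T1=snap("top","t3");T0=np.load("t2.npz")
f=lambda d:cv2.cvtColor(d["frame"],cv2.COLOR_RGB2GRAY)[205:240,270:330].astype(np.float32)
print(cv2.phaseCorrelate(f(T0),f(T1),cv2.createHanningWindow((60,35),cv2.CV_32F)))
E
```

```text
0.027 0.7 -0.0271 | 0.026 -0.1 -0.026 | 0.025 0.1 -0.025 | 0.024 0.4 -0.0239 | 0.023 0.4 -0.0229 | 0.022 -0.1 -0.0219 | 0.021 0.1 -0.0209 | 0.02 -0.4 -0.02 | 0.019 -2.3 -0.0193 | 0.018 -5.4 -0.0192 | 0.017 -9.0 -0.0191 | 0.016 -13.1 -0.019 | 0.015 -16.3 -0.0188 | push t 40.6 p [ 0.5675 -0.0965  0.1367] F [-15.6   4.7  13.2] w -0.0004 g 8.5
away t 42.8 p [0.3856 0.1488 0.3159] F [ 0.5  0.9 -0.6] w -0.0006 g 0.0
((-0.013975442886618339, -0.05323100608210396), 0.8938540909025404)
```

The second push met the same hard stop with no drawer travel, so the drawer is fully home and the arm is clear. Handing in.

```bash
python3 -c "
from workcell import *
print(hand_in())"
```

```text
the job is handed in; nothing more can be done
None
```

I've handed the job in: the broken flower is in the wire basket and the drawer is pushed home against its hard stop. The two whole flowers were standing in place when last seen, just before I closed the drawer. Image checks show no sign that the jar or tool pot moved.

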